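Pinch the charged battery pack out of its charger

ROBOT

A 7-joint arm with a two-finger parallel gripper is mounted at the origin on the work surface. World frame = base frame: x ahead of the robot, y to its left, z up, the work surface at z = 0. Lengths are in m, angles in rad, forces in N, time in s.
With the tool pointing down it reaches from about 0.425 to 0.925 m from the base axis. Payload 6.8 kg.
Tool frame: the origin (TCP) lies on the centre line of the jaws, within the pads' length; the fingertips stand 14 mm ahead of it and the grasp point (between the pads) lies 5 mm behind it; x points along the fingers, y is the direction in which the jaws open and shut, and the axes are right-handed (so a half turn about x gives the same grasp; the last joint's range is limited). The gripper opens to 88 mm and grips with 3 to 60 N. Pads are 20 mm wide; open, the fingers measure 115 mm over their backs; the gripper's body (75 mm by 178 mm) begins 61 mm behind the grasp point.
Start: joints at [1.212, 0.477, 0.022, 1.555, -0.011, 1.109, -0.083], TCP at [0.168, -0.654, 0.237] pointing down, gripper open.
Joint ranges: [-2.96, 2.96], [-0.34, 2.1], [-1.41, 1.46], [0.24, 2.44], [-1.37, 4.51], [0.17, 1.92], [-2.96, 2.96]. Speed limits (rad/s): [2.39, 2.39, 3.14, 3.14, 3.14, 3.14, 3.14].

INTERFACE

Orientations are given as a unit quaternion [x, y, z, w].
In Python, from bench import bot, vision, job gives the robot as it stands.
- The arm moves only by the tool apply_moves, never from a script. Its argument "commands" is a list of rows, each an object with "slide": the shift along the tool's x, y, z as a fraction of full scale, a list of three; "roll": the turn about the tool's x as a fraction of full scale. A call has 1 to 10 rows; each row shifts and turns the commanded pose from where the row before left it, along the tool's axes as they then stand; what a row does not reach is not made up. Full scale, the value 1, is 0.04 m for a shift and 6 degrees for a turn. A row lasts 1/8 s, in which the tool goes at most 62.5 mm and 10.7 degrees, less where a joint would pass 70% of its speed; a pose out of reach is approached as far as the arm can. A call with a number of a shift or a turn outside -1 to 1 is refused whole. A call with a gripper value outside its range is refused whole. "claw" is the finger opening in mm, from 0 to 87.8, set as the call begins (left out, the last holds). The fingers move at their own pace and stop on an object; "grip_force" is the grip in N (left out, the last holds). Time passes only in rows, so rows that do not move let the fingers close. It gives the time, the measured TCP pose, the force and the opening at its end, in the units of the state.
- bot.get_state(): the state, without advancing time (a new reading comes with each control period).
- vision.capture(name): name is "scene" or "side" or "wrist"; returns a dict with "image" (400x640x3 uint8, red, green, blue), "intrinsics" (3x3 intrinsics, pixels), "dist" ([k1, k2, p1, p2, k3] as OpenCV has them; the pictures are not rectified), "world_to_cam" (4x4, takes a point from world to camera coordinates). Camera axes: x right, y up, looking along -z (the intrinsics and any distortion apply to the point x, -y, -z); pixel columns grow to the right and rows downward; lengths in m; the calibration is good to about 2 mm. A picture is of the moment at which its call begins. There is no depth.
- job.close_job(): hands the job in, once; it reports no verdict.
The state is a dict: "time_s": time; "q": joint angles; "joint_vel": joint speeds; "effort": joint torques, N m; "position": TCP position; "orientation": TCP orientation; "force": force on the tool from outside, world axes, zero at the start; "moment": the same for the moment, N m; "gripper_width": finger opening in m.
Only numpy, scipy, OpenCV 4.12 (cv2) and the standard library are available. Lean on these libraries where they do the work, as an engineer would, in place of code of your own. Each camera call takes 0.05 s, during which the arm holds its last target.

TASK

The cordless drill needs a fresh battery: find the charger that shows green, squeeze both side catches of its battery pack in together and lift the pack up out of the charger. Finish while still holding it by the pinched catches, upright and still, held clear with its stem a hand's width above the charger, so that I can take it from you. Leave the pack on the red charger where it is, do not drop the charged one, and do not knock the other things on the bench about.

Things in the scene. Friction and masses are not known exactly. Their poses are not given: they have to be found in the camera images.
- pack_full: charged battery pack, dark grey, about 0.2 to 0.45 kg, stem-down in the charger with GREEN lights. Origin: centre of the underside of its head, which rests on the charger's deck (60 mm above the bench); z up, x along the head, y from catch to catch. Head 74 x 48 mm, 44 high above the origin; stem 44 x 35 mm, 42 long below it, about 2 mm play in the well. A sprung catch on each long side (+y, -y)
- full_grip (a point): point in the charged pack midway between its two catches, at their mid height, 24 mm above the pack's origin; axes as the pack's: fingers close along y. The charger's flat deck lies 24 mm below this point, the top of the head 20 mm above. A grip of about 25 N presses both catches home and carries the pack by them
- full_stem_end (a point): centre of the lower end of the charged pack's stem, 42 mm below the pack's origin
- full_left_catch (a joint): pale ribbed catch on the charged pack's +y side: 0 out (hooked), 0.006 m pressed right in along y; spring 3 N at first, 8 N fully in. Pad 28 mm long in x, 26 high, 7 mm proud of the head at rest and 1 mm pressed: 62 mm across both pads at rest, 50 mm pressed. Its hook sits 1 mm below the deck's edge; the pack lifts only with both catches in by more than about 4 mm
- full_right_catch (a joint): the same for the catch on the -y side
- charger_green: light grey battery charger, fixed to the bench, its two light bars GREEN: pack full. 120 (x) x 96 (y) x 60 mm high, origin at the centre of its underside, z up. In its flat top deck a mouth of 49 x 39 mm in the middle (the pack's well); a 44 x 9 mm light bar along the front and the back edge (50 mm from the centre along -x and +x)
- charger_red: the same kind of charger with both light bars RED: its pack is still charging
- pack_low: the other battery pack, same shape and colour, standing in the charger with the red light bars, to be left there; origin and axes as for the charged pack
- drill: bare cordless drill, 160 x 220 x 60 mm, lying on its side, its battery socket empty; origin under the barrel on the bench
- oil_bottle: small white cutting-oil bottle with red cap, 46 mm across, 100 mm tall, standing on the bench between the chargers; origin at its foot
- flange: turned steel flange, 72 mm across, 32 mm tall, lying between and behind the chargers; origin at its foot
- try_square: steel try square, 150 x 90 x 16 mm, lying at the back right; origin under the stock
- hammer: hammer with wooden handle, 300 mm long, lying on the bench to the right
- file: flat file with green handle, 320 mm long, 30 mm thick at the handle, lying on the bench to the left
- bit_case: closed green drill-bit case, 75 x 130 x 34 mm, lying at the back left; origin at the centre of its underside

How it is judged:
By the outcome, as a careful person would: the job done as asked, in the order asked, and still so for the second after the job is handed in, while the arm keeps its last pose, push and grip.
It also fails if it takes over 32 s, if anything falls off the work surface, if the arm or the gripper's body presses on something with over 40 N, if the wrist force passes 120 N, or if a joint passes its speed limit or range.

## Working session

There is one attempt and no reset: what is moved stays moved. The work goes in short steps, Python scripts to look and compute and a tool call to move; the robot and the scene stay as the last step left them, time stands still between calls to the robot, and variables do not carry over. Pictures are saved under pics/ and viewed, and the job is handed in when it is done.

Besides the shell and the picture viewer there is one more tool, called after "Call:" as name(argument=value, ...), one argument or row to a line, values as JSON. apply_moves: Moves the arm, as the interface text tells. Shift numbers are shares of 0.04 m and turn numbers shares of 6 degrees, none past 1 either way. Its arguments: {"type":"object","properties":{"commands":{"type":"array","items":{"type":"object","properties":{"slide":{"type":"array","items":{"type":"number","minimum":-1,"maximum":1}},"roll":{"type":"number","minimum":-1,"maximum":1}}}},"claw":{"type":"number"},"grip_force":{"type":"number"}},"required":["commands"]}

```bash
mkdir -p pics
cat > h.py <<'E'
import numpy as np, cv2
from bench import bot, vision, job
def cap(n,f):
    c=vision.capture(n); cv2.imwrite('pics/'+f,cv2.cvtColor(c['image'],cv2.COLOR_RGB2BGR))
    np.savez('pics/'+f+'.npz',**{k:np.array(c[k]) for k in c}); return c
def load(f): return dict(np.load('pics/'+f+'.npz'))
def ray(c,uv):
    p=cv2.undistortPoints(np.array(uv,float).reshape(-1,1,2),np.array(c['intrinsics'],float),np.array(c['dist'],float)).reshape(-1,2)
    d=np.c_[p[:,0],-p[:,1],-np.ones(len(p))]
    T=np.array(c['world_to_cam']);R=T[:3,:3];o=-R.T@T[:3,3]
    return o,d@R
def onz(c,uv,z):
    o,d=ray(c,uv); return o+d*((z-o[2])/d[:,2])[:,None]
def proj(c,P):
    T=np.array(c['world_to_cam']);q=np.atleast_2d(P)@T[:3,:3].T+T[:3,3]
    q=q*[1,-1,-1]
    return cv2.projectPoints(q,np.zeros(3),np.zeros(3),np.array(c['intrinsics'],float),np.array(c['dist'],float))[0].reshape(-1,2)
E
python3 - <<'E'
from h import *
print(bot.get_state())
for n in('scene','side','wrist'): cap(n,n+'0.png')
E
```

```text
{'time_s': 0.0, 'q': array([ 1.21191664,  0.47781095,  0.02235627,  1.55642884, -0.01153549,
        1.1092845 , -0.08307525]), 'joint_vel': array([ 3.49792354e-04, -7.03572933e-04,  3.36504524e-04, -3.39840676e-06,
       -1.18702212e-04,  9.30495457e-04,  1.45978152e-03]), 'effort': array([-5.86549305e-06, -5.82858932e+01,  1.53485980e+00, -2.72616953e+01,
       -5.43014542e-02,  1.68854190e-02,  1.85936274e-04]), 'position': array([ 0.16735438, -0.65333928,  0.23568428]), 'orientation': array([-0.70143609, -0.08906408,  0.70167247, -0.08781082]), 'force': array([ 0.20359093,  0.03709751, -0.20863048]), 'moment': array([-0.01289758, -0.01354002,  0.00195757]), 'gripper_width': 0.08828548747538263}
```

View pics/scene0.png

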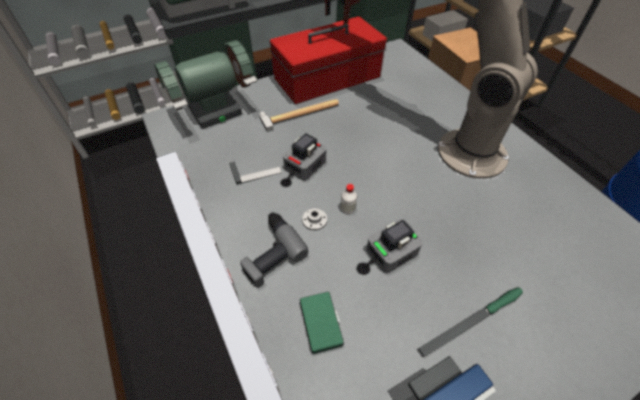

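View pics/side0.png

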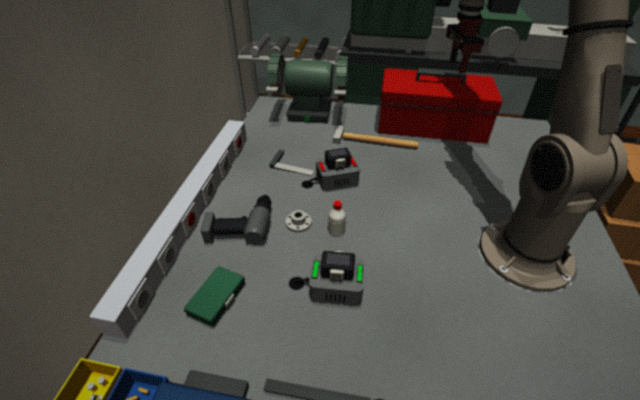

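View pics/wrist0.png

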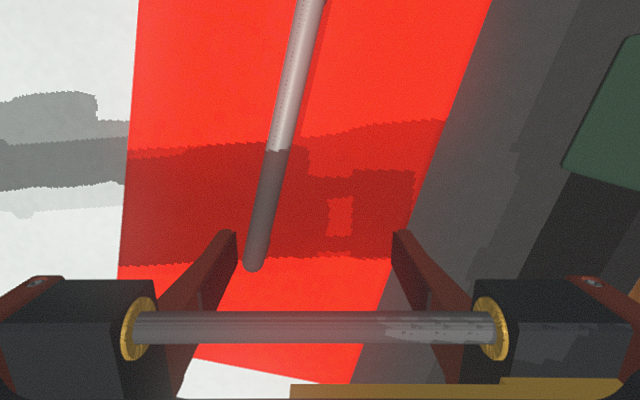

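The green-lit charger is at about (395,243) in the scene view and (337,278) in the side view. The red one is at (305,158) and (338,170). The wrist camera sees only the red toolbox. Next I'll measure the green bars.

Run:
```python
from h import *
for f in('scene0.png','side0.png'):
    c=load(f);im=c['image'];h=cv2.cvtColor(im,cv2.COLOR_RGB2HSV)
    m=cv2.inRange(h,(50,150,120),(75,255,255))
    n,l,s,ce=cv2.connectedComponentsWithStats(m)
    for i in range(1,n):
        if s[i,4]>5: 
            ys,xs=np.where(l==i);P=onz(c,np.c_[xs,ys],.06)[:,:2];mu=P.mean(0);w,v=np.linalg.eigh(np.cov(P.T))
            print(f,s[i],ce[i].round(1),mu.round(4),np.sqrt(w*12).round(4),np.degrees(np.arctan2(v[1,1],v[0,1])).round(1))
for n,u in(('scene0.png',[310,160]),('side0.png',[337,215])):
    print(onz(load(n),[u],.05))
a=cv2.imread('pics/scene0.png')[205:275,350:440];b=cv2.imread('pics/side0.png')[240:310,280:380]
cv2.imwrite('pics/z0.png',np.hstack([cv2.resize(a,(400,400*70//90)),cv2.resize(b,(400,280))[:280].copy() if 0 else cv2.resize(b,(400,400*70//90))]))
```

```text
scene0.png [413 234   3   3   6] [413.7 235.3] [0.4176 0.1981] [0.0061 0.0095] 88.4
scene0.png [375 243  11  12  36] [379.9 248.3] [0.5186 0.1882] [0.0068 0.041 ] 94.0
side0.png [312 261   7  16  70] [315.2 268.5] [0.5199 0.1863] [0.0101 0.0447] 92.7
side0.png [357 265   6  16  67] [359.3 272.9] [0.4198 0.181 ] [0.0097 0.0437] 92.9
[[ 0.52591724 -0.1865213   0.05      ]]
[[ 0.49787321 -0.00659318  0.05      ]]
```

View pics/z0.png

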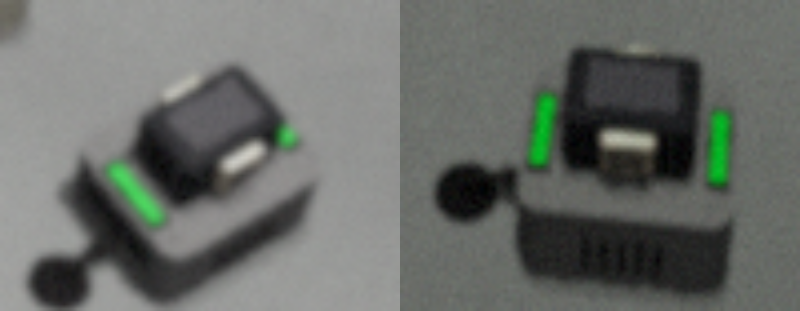

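Run:
```python
from h import *
from scipy.spatial.transform import Rotation as R
s=bot.get_state();print(R.from_quat(s['orientation']).as_matrix().round(3))
for n in('scene0.png','side0.png'):
    c=load(n);print(n,proj(c,[s['position'],[0,0,0],[.167,-.653,0],[.47,.184,.06]]).round(0), 'cam',ray(c,[[0,0]])[0])
c=load('scene0.png')
print('box base est',onz(c,[[290,97],[383,72],[275,65]],0).round(3))
c=load('side0.png');print(onz(c,[[378,132],[493,140]],0).round(3))
print('cam wrist',ray(load('wrist0.png'),[[0,0]])[0])
print('red', onz(load('wrist0.png'),[[135,5],[125,262],[490,5],[355,385]],.1))
```

```text
[[-0.     0.248 -0.969]
 [ 0.001 -0.969 -0.248]
 [-1.    -0.001  0.   ]]
scene0.png [[336.  15.]
 [472. 153.]
 [334.  71.]
 [394. 239.]] cam [0.89007719 0.54264017 0.87583022]
side0.png [[458.  63.]
 [526. 254.]
 [444. 122.]
 [337. 271.]] cam [0.41142008 0.7088518  0.73982161]
box base est [[ 0.413 -0.574  0.   ]
 [-0.011 -0.548  0.   ]
 [ 0.372 -0.811  0.   ]]
[[ 0.418 -0.531  0.   ]
 [-0.004 -0.553  0.   ]]
cam wrist [ 0.24728355 -0.63383295  0.38440037]
red [[ 0.27908851 -0.47809517  0.1       ]
 [ 0.0450683  -0.4872238   0.1       ]
 [ 0.34847722 -0.75082836  0.1       ]
 [-0.05023376 -0.75782965  0.1       ]]
```

Call:
apply_moves(
  commands=[
    {"slide": [-1,0,0],"roll": 0.95},
    {"slide": [-1,0,0],"roll": 0.95},
    {"slide": [0,-0.71,-0.87]},
    {"slide": [0,-0.71,-0.87]},
    {"slide": [0,-0.71,-0.87]},
    {"slide": [0,-0.71,-0.87]},
    {"slide": [0,-0.71,-0.87]},
    {"slide": [0,-0.71,-0.87]},
    {"slide": [0,-0.71,-0.87]},
    {"slide": [0,-0.71,-0.87]},
  ],
  claw=80,
)

```text
schema error: expected keys slide, roll
```

Call:
apply_moves(
  commands=[
    {"slide": [-1,0,0],"roll": 0.95},
    {"slide": [-1,0,0],"roll": 0.95},
    {"slide": [0,-0.71,-0.87],"roll": 0},
    {"slide": [0,-0.71,-0.87],"roll": 0},
    {"slide": [0,-0.71,-0.87],"roll": 0},
    {"slide": [0,-0.71,-0.87],"roll": 0},
    {"slide": [0,-0.71,-0.87],"roll": 0},
    {"slide": [0,-0.71,-0.87],"roll": 0},
    {"slide": [0,-0.71,-0.87],"roll": 0},
    {"slide": [0,-0.71,-0.87],"roll": 0},
  ],
  claw=87,
)

```text
time_s: 1.4
position: [0.4346, -0.4114, 0.3165]
orientation: [-0.707, -0.018, 0.707, -0.018]
force: [-0.1, 0.3, 0.0]
gripper_width: 0.0873
```

Call:
apply_moves(
  commands=[
    {"slide": [0,-0.9,-0.33],"roll": 0},
    {"slide": [0,-0.9,-0.33],"roll": 0},
    {"slide": [0,-0.9,-0.33],"roll": 0},
    {"slide": [0,-0.9,-0.33],"roll": 0},
    {"slide": [0,-0.9,-0.33],"roll": 0},
    {"slide": [0,-0.9,-0.2],"roll": 0},
    {"slide": [0,-0.9,0],"roll": 0},
    {"slide": [0,-0.9,0],"roll": 0},
    {"slide": [0,-0.9,0.2],"roll": 0},
    {"slide": [0,-0.9,0.2],"roll": 0},
  ],
)

```text
time_s: 2.65
position: [0.4725, -0.0489, 0.3165]
orientation: [-0.707, -0.018, 0.707, -0.018]
force: [-0.2, 0.3, -0.5]
gripper_width: 0.0869
```

Call:
apply_moves(
  commands=[
    {"slide": [0,-0.97,-0.05],"roll": 0},
    {"slide": [0,-0.97,-0.05],"roll": 0},
    {"slide": [0,-0.97,-0.05],"roll": 0},
    {"slide": [0,-0.97,-0.05],"roll": 0},
    {"slide": [0.7,-0.97,-0.05],"roll": 0},
    {"slide": [0.7,-0.97,0],"roll": 0},
    {"slide": [0.6,0,0],"roll": 0},
    {"slide": [0,0,0],"roll": 0},
    {"slide": [0,0,0],"roll": 0},
  ],
)

```text
time_s: 3.78
position: [0.4715, 0.1826, 0.2374]
orientation: [0.707, 0.018, -0.707, 0.018]
force: [-0.9, -0.1, 1.0]
gripper_width: 0.0869
```

Run:
```python
from h import *
for n in('scene','side','wrist'): cap(n,n+'1.png')
s=bot.get_state();print(s['position'],s['orientation'],s['q'].round(2))
a=cv2.imread('pics/scene1.png')[150:290,330:490];b=cv2.imread('pics/side1.png')[180:320,260:420]
cv2.imwrite('pics/z1.png',np.hstack([cv2.resize(x,(400,350),interpolation=2) for x in(a,b)]))
```

```text
[0.4717395  0.18269851 0.23779425] [ 0.70757494  0.01806802 -0.70618384  0.01776595] [-0.04  0.24 -0.52  1.92  0.14  1.01 -2.15]
```

View pics/wrist1.png

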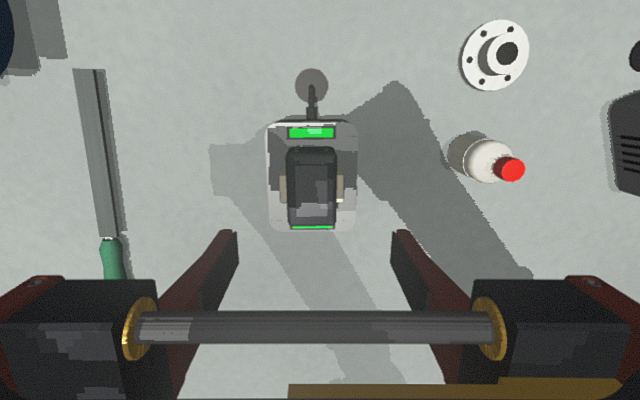

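View pics/z1.png

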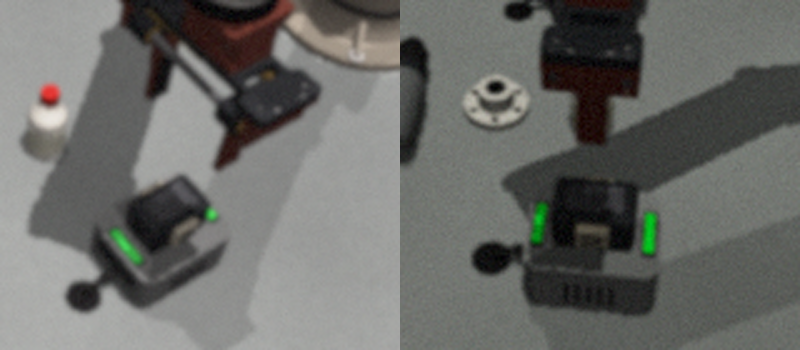

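The wrist view shows the pack between the fingers' lines: head at about (312,187), beige catches at x≈283 and x≈341, and green bars at (312,132) and (312,227). I'll refine the position from this view.

Run:
```python
from h import *
def bars(c,box=None):
    h=cv2.cvtColor(c['image'],cv2.COLOR_RGB2HSV);m=cv2.inRange(h,(50,150,90),(75,255,255))
    n,l,s,ce=cv2.connectedComponentsWithStats(m)
    for i in range(1,n):
        if s[i,4]>15:
            ys,xs=np.where(l==i);P=onz(c,np.c_[xs,ys],.06)[:,:2];mu=P.mean(0);w,v=np.linalg.eigh(np.cov(P.T))
            print(s[i],mu.round(4),np.sqrt(w*12).round(4),np.degrees(np.arctan2(v[1,1],v[0,1])).round(1))
for f in('wrist1.png','side1.png'): print(f);bars(load(f))
c=load('wrist1.png')
im=c['image'][110:240,255:370];h=cv2.cvtColor(im,cv2.COLOR_RGB2HSV)
cv2.imwrite('pics/z2.png',cv2.cvtColor(cv2.resize(im,None,fx=4.5,fy=4.5,interpolation=0),cv2.COLOR_RGB2BGR))
# predicted points for (cx,cy,yaw)
cx,cy,a=.470,.184,np.radians(3)
L=np.array([[0,31,97],[0,-31,97],[37,24,104],[37,-24,104],[-37,24,104],[-37,-24,104],[60,48,60],[60,-48,60],[-60,48,60]])/1000
P=np.c_[cx+L[:,0]*np.cos(a)-L[:,1]*np.sin(a),cy+L[:,0]*np.sin(a)+L[:,1]*np.cos(a),L[:,2]]
print(proj(c,P).round(1)); print(((proj(c,P)-[255,110])*4.5).round(0))
```

```text
wrist1.png
[289 128  44  10 320] [0.5193 0.1893] [0.0092 0.0481] 93.9
[293 226  39   2  78] [0.4157 0.1823] [0.0021 0.044 ] 92.9
side1.png
[312 261   7  16  64] [0.5198 0.187 ] [0.0096 0.0433] 92.6
[357 265   6  17  81] [0.4198 0.1813] [0.0109 0.0463] 92.4
[[280.3 189.3]
 [345.  189.1]
 [285.9 152.1]
 [339.  151.9]
 [288.1 227.8]
 [337.4 227.7]
 [265.4 122.4]
 [360.  122.1]
 [270.5 231.3]]
[[114. 357.]
 [405. 356.]
 [139. 189.]
 [378. 189.]
 [149. 530.]
 [371. 530.]
 [ 47.  56.]
 [472.  55.]
 [ 70. 546.]]
```

View pics/z2.png

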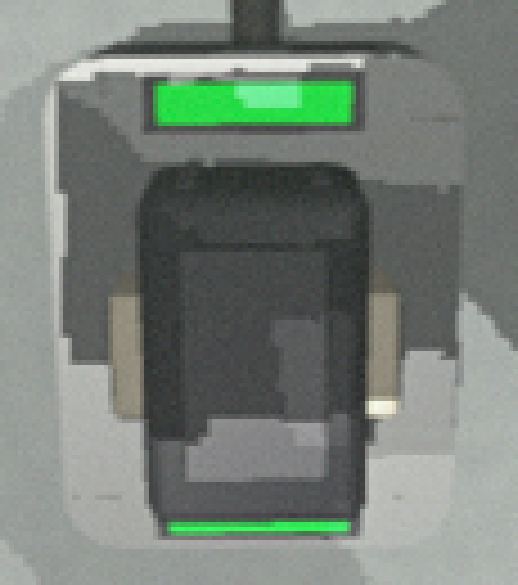

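Call:
apply_moves(
  commands=[
    {"slide": [0.5,-0.06,0.035],"roll": 0},
    {"slide": [1,0,0],"roll": 0},
    {"slide": [0.8,0,0],"roll": 0},
    {"slide": [0.6,0,0],"roll": 0},
    {"slide": [0.4,0,0],"roll": 0},
    {"slide": [0.3,0,0],"roll": 0},
    {"slide": [0.2,0,0],"roll": 0},
    {"slide": [0.15,0,0],"roll": 0},
    {"slide": [0,0,0],"roll": 0},
    {"slide": [0,0,0],"roll": 0},
  ],
)

```text
time_s: 5.18
position: [0.4698, 0.1854, 0.079]
orientation: [0.707, 0.018, -0.707, 0.018]
force: [-0.5, 0.1, -0.1]
gripper_width: 0.0867
```

Run:
```python
from h import *
for n in('scene','side','wrist'): cap(n,n+'2.png')
s=bot.get_state();print(s['position'],s['orientation'],s['force'])
a=cv2.imread('pics/scene2.png')[170:290,330:470];b=cv2.imread('pics/side2.png')[210:330,270:410]
cv2.imwrite('pics/z3.png',np.hstack([cv2.resize(x,(400,343),interpolation=2) for x in(a,b)]))
```

```text
[0.46971895 0.18536649 0.07899357] [ 0.70709832  0.01835293 -0.70664198  0.01822795] [ 0.44280749 -1.47392238  0.02215333]
```

View pics/z3.png

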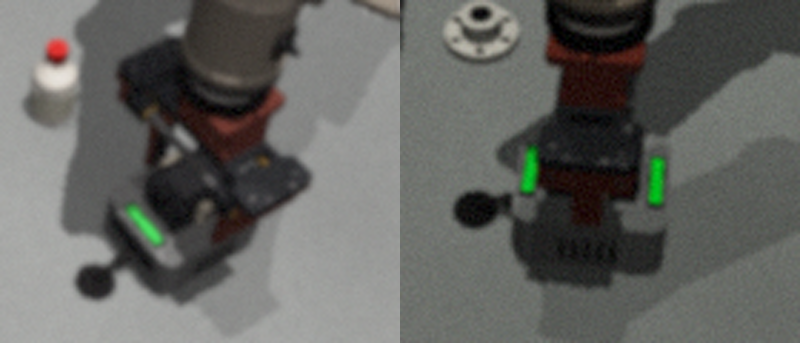

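View pics/wrist2.png

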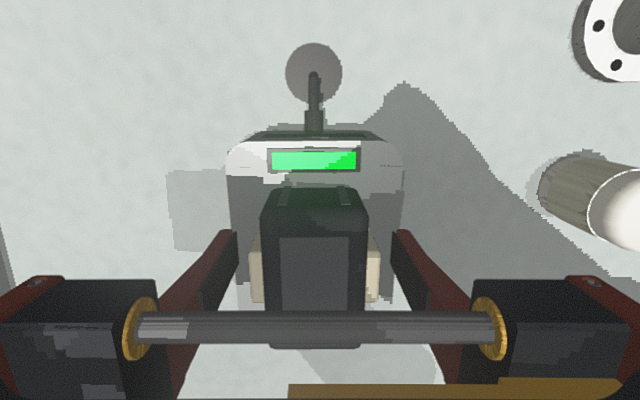

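The fingers straddle the catches symmetrically: finger tips at x≈237 and x≈392, head centred at x≈313. Now I'll squeeze.

Call:
apply_moves(
  commands=[
    {"slide": [0,0,0],"roll": 0},
    {"slide": [0,0,0],"roll": 0},
    {"slide": [0,0,0],"roll": 0},
    {"slide": [0,0,0],"roll": 0},
    {"slide": [0,0,0],"roll": 0},
    {"slide": [0,0,0],"roll": 0},
    {"slide": [0,0,0],"roll": 0},
    {"slide": [0,0,0],"roll": 0},
  ],
  claw=40,
  grip_force=27,
)

```text
time_s: 6.32
position: [0.4695, 0.1853, 0.0789]
orientation: [0.707, 0.018, -0.707, 0.018]
force: [-2.0, -1.0, 4.5]
gripper_width: 0.0492
```

The opening is 49 mm, so both catches are home. I'll lift gently first.

Call:
apply_moves(
  commands=[
    {"slide": [-0.1,0,0],"roll": 0},
    {"slide": [-0.15,0,0],"roll": 0},
    {"slide": [-0.15,0,0],"roll": 0},
    {"slide": [-0.15,0,0],"roll": 0},
    {"slide": [-0.15,0,0],"roll": 0},
    {"slide": [0,0,0],"roll": 0},
  ],
)

```text
time_s: 7.08
position: [0.4698, 0.1854, 0.1072]
orientation: [0.707, 0.018, -0.707, 0.018]
force: [0.5, 0.1, -3.9]
gripper_width: 0.0496
```

Run:
```python
from h import *
for n in('side','wrist'): cap(n,n+'3.png')
a=cv2.imread('pics/wrist3.png')[100:400,150:490];b=cv2.imread('pics/side3.png')[210:330,270:410]
cv2.imwrite('pics/z4.png',np.hstack([cv2.resize(x,(400,343),interpolation=2) for x in(a,b)]))
```

```text
(no output)
```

View pics/z4.png

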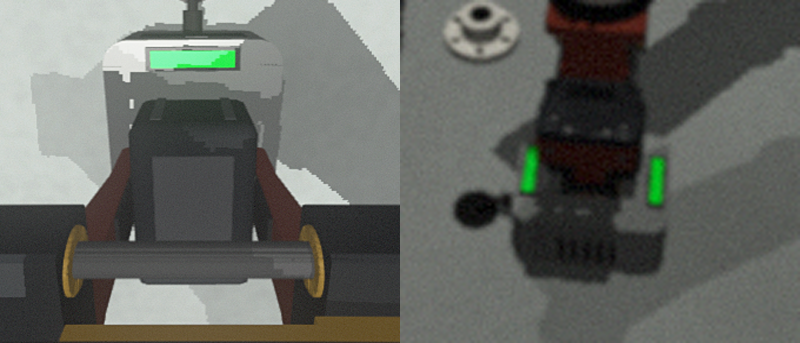

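The pack is rising with the fingers, and the load reads about 4 N. I'll lift the rest so the stem ends up about 95 mm above the deck.

Call:
apply_moves(
  commands=[
    {"slide": [-0.2,0,0],"roll": 0},
    {"slide": [-0.4,0,0],"roll": 0},
    {"slide": [-0.5,0,0],"roll": 0},
    {"slide": [-0.5,0,0],"roll": 0},
    {"slide": [-0.5,0,0],"roll": 0},
    {"slide": [-0.35,0,0],"roll": 0},
    {"slide": [-0.2,0,0],"roll": 0},
    {"slide": [-0.05,0,0],"roll": 0},
    {"slide": [0,0,0],"roll": 0},
    {"slide": [0,0,0],"roll": 0},
  ],
)

```text
time_s: 8.43
position: [0.4691, 0.1851, 0.214]
orientation: [-0.706, -0.018, 0.707, -0.018]
force: [1.0, -0.1, -2.8]
gripper_width: 0.0494
```

Run:
```python
from h import *
for n in('scene','side','wrist'): cap(n,n+'4.png')
s=bot.get_state();print(s['time_s'],s['position'],s['force'],s['gripper_width'],abs(s['joint_vel']).max())
a=cv2.imread('pics/scene4.png')[140:290,320:490];b=cv2.imread('pics/side4.png')[160:320,260:430]
cv2.imwrite('pics/z5.png',np.hstack([cv2.resize(x,(400,360),interpolation=2) for x in(a,b)]))
print('pred stem end side',proj(load('side4.png'),[[.47,.185,.155],[.47,.185,.242]])-[260,160])
```

```text
8.575 [0.46929333 0.18518217 0.21426203] [ 0.09546559  0.62372636 -3.52229255] 0.04948262120334286 0.0028001581342715883
pred stem end side [[78.21464205 82.85646961]
 [79.51931858 52.57797201]]
```

View pics/z5.png

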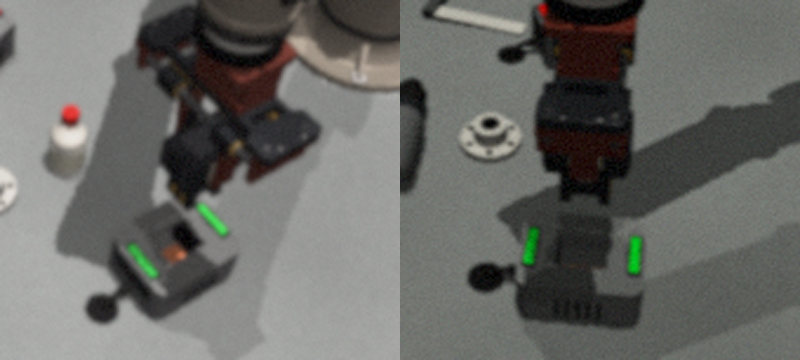

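View pics/wrist4.png

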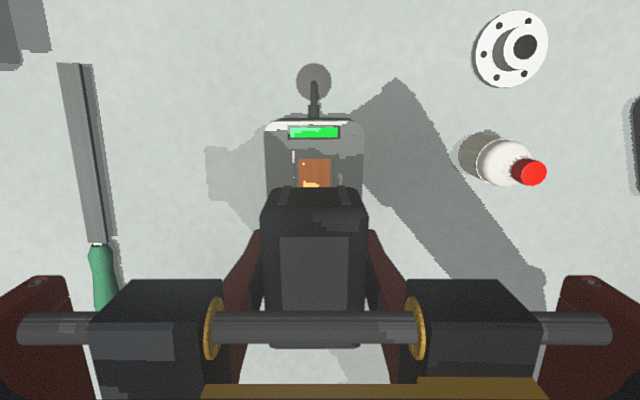

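View pics/side4.png

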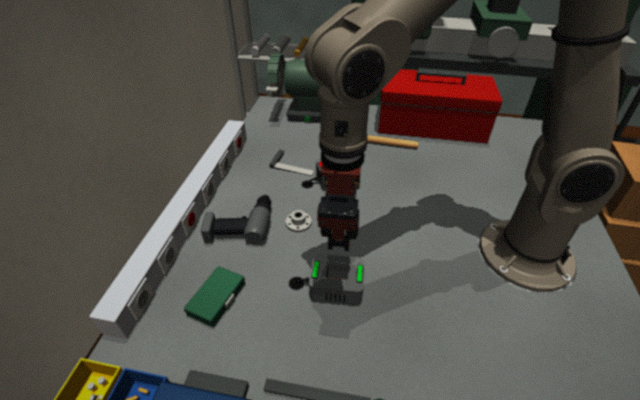

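The pack is out. The empty well shows at (315,172) in the wrist view, the head sits unchanged between the fingers, and in the side view the stem hangs straight at about (338,247). The other objects visible are where they were. I'll hand in.

```bash
python3 -c "
from h import *
print(job.close_job()); s=bot.get_state(); print(s['time_s'],s['position'],s['gripper_width'])"
```

```text
the job is handed in; nothing more can be done
None
the job is handed in; nothing more can be done
```

The charged pack is out of the green charger and held upright by its two pinched catches, about 93 mm above the charger's deck. I got there by squeezing both catches in together at 27 N and lifting straight up, and I handed the job in at about 8.6 s.

- **Grip:** the opening stayed at 49.5 mm, which matches both catches pressed right in. The steady downward load was about 3.5 N, consistent with carrying the pack.
- **Stillness:** joint speeds were about 0.003 rad/s or less.
- **Final pictures:** the well is empty and the pack has not shifted between the fingers. The bottle, flange, file, drill and bit case look where they were.
- **Not seen at the end:** the arm hid the red charger and its pack in the last side picture. I passed about 0.2 m above that pack and never touched it.
- **Stem height:** this comes from the arm's position. The side view agrees roughly, but I did not measure it separately.

No check failed. One move call was refused for a format error before anything moved.

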